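# Line the bench supplies up by height on the marked stand

### The job

Stand the four loose supplies - the red thread spool, the small open tin, the black printing block with the knob and the yellow-capped jar - upright on the low wooden stand, one centred on each of its four round marks, in order of height: the shortest on the mark next to the red end stop, the tallest on the mark farthest from it. Do not knock any of them over, and leave the black-capped amber jar and the brass cup where they are.

Things in the scene. Friction and masses are not known exactly. Their poses are not given: they have to be found in the camera images.
- rack: Fixed low stand of warm orange-brown wood, 90 x 410 x 12 mm, its flat top 12 mm above the table. Origin: centre of its underside; x across the stand, y along its length, z up. Four round blue marks with dark rims, 64 mm in diameter and flush with the top, lie on its centre line (x = 0) at y = -132, -44, +44 and +132 mm. It stands roughly along the world's y axis and is turned by up to 15 degrees.
- red_stop: Fixed red end stop, 36 x 20 x 14 mm, on the stand's top on its centre line, at y = +190 mm or y = -190 mm of the stand (either end, it varies); a grey one of the same shape is at the other end. The mark next to it is 58 mm from it, the others 146, 234 and 322 mm. Origin: centre of its underside.
- spool: Wooden spool of red thread, standing, 38 mm in diameter, 50 mm high, 30 g: the shortest of the four. Can be gripped across its diameter. Origin: centre of its underside; z up.
- small_tin: Small open dull pinkish-brown tin, round, 52 mm in diameter, 70 mm high, 90 g: second in height. Can be gripped across its diameter. Origin: centre of its underside; z up.
- knob_block: Black wooden hand printing block: base 60 x 62 mm, 30 mm high (x, y), with a knob, up to 40 mm wide and roughly round, rising from the middle of the base to a total height of 83 mm, 85 g: third in height. Take it by the knob, 55 to 80 mm above its underside. Stands face down. Origin: centre of its underside; z up.
- pigment_jar: Square clear jar with a round yellow cap, 42 x 42 mm and 96 mm high, 110 g: the tallest. The cap is 41 mm in diameter, from 76 to 96 mm up. Its flat sides face along its own x and y axes. Grip it across two flat sides or by the cap. Origin: centre of its underside; z up.
- amber_jar: Bystander, to be left alone: clear jar with amber contents and a black cap, 63 mm in diameter, 94 mm high. Origin: centre of its underside.
- colour_cup: Bystander, to be left alone: small brass cup, 65 mm in diameter, 48 mm high. Origin: centre of its underside.
Mind the look-alikes: they are no part of the job. Leave any green or purple look-alike of the spool alone. What is shaped like the pigment_jar but blue or turquoise is not meant.

How it is judged:
By the outcome, as a careful person would: the job done as asked, in the order asked, and still so for the second after the job is handed in, with the robot touching nothing.
It also fails if it takes over 112 s, if anything falls off the work surface, if the arm or the gripper's body presses on something with over 40 N, if the wrist force passes 120 N, or if a joint passes its speed limit or range.

### The arm

A 7-joint arm with a two-finger parallel gripper is mounted at the origin on a cart in front of the work surface, level with it; the furniture and walls round the work are solid. World frame = base frame: x ahead of the robot, y to its left, z up, the work surface at z = 0. Lengths are in m, angles in rad, forces in N, time in s.
With the tool pointing down it reaches from about 0.4 to 0.875 m from the base axis. Payload 19.3 kg.
Tool frame: the origin (TCP) lies midway between the tips of the shut fingers; the grasp point (between the pads) lies 19 mm behind it; z points along the fingers, y is the line along which they close (so a half turn about z gives the same grasp; the last joint's range is limited). The gripper opens to 85 mm and grips with 20 to 120 N. Pads are 22 mm wide; open, the fingers measure 114 mm over their backs; the gripper's body (76 mm by 85 mm) begins 54 mm behind the grasp point. The pads swing forward as they close: fully open they stand 13 mm farther back than shut.
Start: joints at [1.205, 0.521, -0.036, 1.599, 0.021, 1.021, -0.113], TCP at [0.182, -0.598, 0.231] pointing down, gripper open.
Joint ranges: [-2.91, 2.91], [-0.3, 2.13], [-1.5, 1.42], [0.17, 2.43], [-1.26, 4.41], [0.16, 1.93], [-2.52, 2.52]. Speed limits (rad/s): [1.89, 1.89, 2.39, 2.39, 3.01, 3.01, 3.01].

### API

Orientations are given as [roll, pitch, yaw] about the fixed x, y, z axes, in that order (R = Rz(yaw) Ry(pitch) Rx(roll)).
In Python, from workcell import * gives the robot as it stands. The module is installed in compiled form; this text tells all that it offers.
- The arm moves only by the tool play_rows, never from a script. Its argument "deltas" is a list of rows, each a list of 7 numbers: the shift along the tool's x, y, z in units of 500 mm (1.0 is 500 mm), then the turn, a rotation vector about the tool's x, y, z in units of 120 degrees (1.0 is 120 degrees), then the closure, from 0 (fully open) to 1 (shut). A call has 1 to 10 rows; each row is the pose to reach, as a shift and turn from the pose commanded when the call began, along the tool's axes at that moment; what a row does not reach only later rows make up. A row lasts 1/10 s, in which the tool goes at most 50 mm and 8.59 degrees, less where a joint would pass 70% of its speed; a pose out of reach is approached as far as the arm can. A call with a number of a shift or a turn outside -1 to 1 is refused whole. A call with a gripper value outside its range is refused whole. The fingers move at their own pace and stop on an object; "newtons" is the grip in N (left out, the last holds). Time passes only in rows, so rows that repeat a pose let the fingers close. It gives the time, the measured TCP pose, the force, the opening and the grip force at its end, in the units of the state.
- observe(): the state, without advancing time (a new reading comes with each control period).
- grab_frame(name): name is "side" or "top"; returns the picture (420x560x3 uint8, red, green, blue); there is no depth.
- get_calibration(name): a dict with "fovy" (degrees; the focal length in pixels is half the picture's height over the tangent of half this angle, whatever the lens; pixels are square), "cx", "cy" (the principal point, pixels), "k1" (the pictures are not rectified: a ray, as slopes to the right and down, at radius r is drawn at 1 + k1 r^2 times it, then the intrinsics apply), "xyz" and "rotation" of the camera in the world. Camera axes: x right, y down, z forward; pixel columns grow to the right and rows downward; lengths in m; the calibration is good to about 2 mm. A picture is of the moment at which its call begins. get_calibration takes no time and is no camera call.
- job_done(): hands the job in; it is judged then, once.
The state is a dict: "clock": time; "qpos": joint angles; "qd": joint speeds; "joint_efforts": joint torques, N m; "position": TCP position; "tool_rot": TCP orientation; "force": force on the tool from outside, world axes, zero at the start; "moment": the same for the moment, N m; "grip_width": finger opening in m; "finger_force": force on a finger pad.
Only numpy, scipy, OpenCV 4.12 (cv2) and the standard library are available. Lean on these libraries where they do the work, as an engineer would, in place of code of your own. Each camera call takes 0.05 s, during which the arm holds its last target. There are 200 camera calls.

## Working session

There is one attempt and no reset: what is moved stays moved. The work goes in short steps, Python scripts to look and compute and a tool call to move; the robot and the scene stay as the last step left them, time stands still between calls to the robot, and variables do not carry over. Pictures are saved under pics/ and viewed, at most 14 in all, crops included, and the job is handed in when it is done.

Besides the shell and the picture viewer there is one more tool, called after "Call:" in YAML: its name, and indented under it one key for each argument. play_rows: Moves the arm, as the interface text tells. Its arguments: {"type":"object","properties":{"deltas":{"type":"array"},"newtons":{"type":"number"}},"required":["deltas"]}

```bash
mkdir -p pics; python3 - <<'E'
from workcell import *
import cv2
for n in("side","top"):
    f=grab_frame(n); cv2.imwrite(f"pics/{n}0.png",cv2.resize(f[:,:,::-1],(784,588),interpolation=cv2.INTER_CUBIC)); cv2.imwrite(f"pics/{n}0_raw.png",f[:,:,::-1])
    print(n,get_calibration(n))
print(observe())
E
```

```text
side {'fovy': 49.32097351399574, 'cx': 278.6876049722249, 'cy': 211.10286124437735, 'k1': -0.05396062478982887, 'xyz': array([ 0.19466288, -0.9947829 ,  0.83858437]), 'rotation': array([-2.25814983, -0.02074928, -0.34350939])}
top {'fovy': 44.87760380358003, 'cx': 279.85097965004024, 'cy': 209.31347239063498, 'k1': -0.14393970110305915, 'xyz': array([ 0.38848142, -0.10057126,  1.25226205]), 'rotation': array([-3.03391527,  0.02828004, -1.57389891])}
{'clock': 0.1, 'qpos': array([ 1.20482787,  0.5219484 , -0.03634655,  1.59993294,  0.02118508,
        1.0211166 , -0.11282295]), 'qd': array([ 0.00015221,  0.00047572,  0.00182322, -0.0019588 , -0.00013429,
       -0.00213641, -0.00143267]), 'joint_efforts': array([ 5.45680101e-03, -9.28490996e+01,  1.98477186e+00, -3.70536804e+01,
        1.82333967e-02,  5.29867379e-03, -7.71010946e-06]), 'position': array([ 0.18206665, -0.59757973,  0.23079329]), 'tool_rot': array([-3.14057276e+00,  4.95184315e-05,  2.95743009e-01]), 'force': array([ 0.69407655, -0.50237286,  0.06646355]), 'moment': array([ 0.00703081, -0.06108042, -0.00703505]), 'finger_force': 0.0, 'grip_width': 0.08559424391653755}
```

View pics/side0.png

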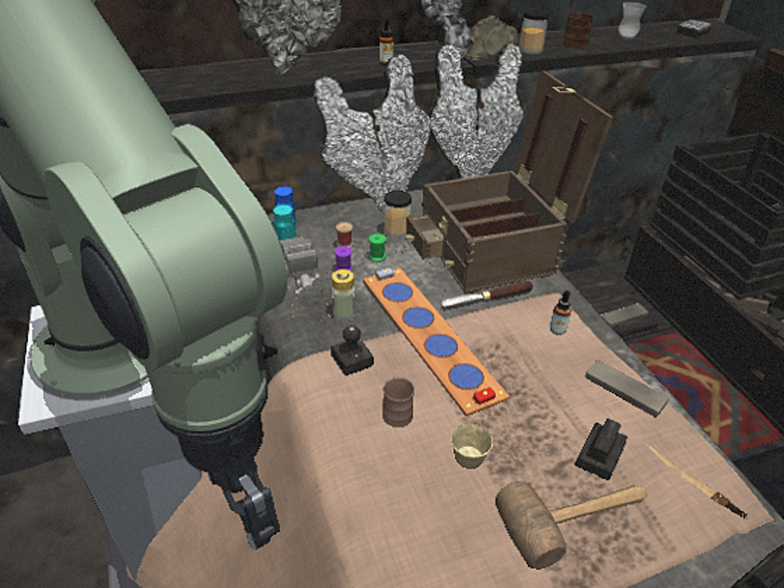

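View pics/top0.png

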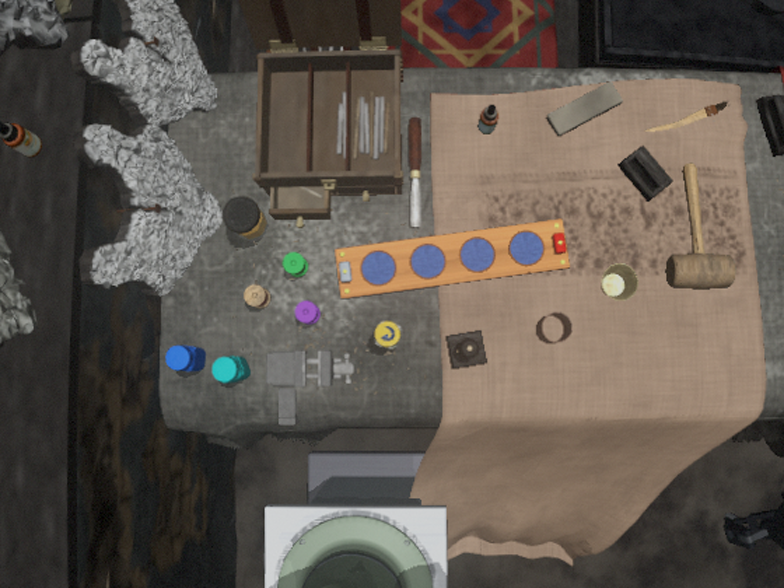

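The candidates, in top-picture pixels (784-wide), are:
- **Spool:** wooden top with red thread at (256,296). Green (293,264) and purple (306,313) are look-alikes.
- **Jar:** yellow cap at (387,333). Blue (185,359) and turquoise (229,369) are look-alikes.
- **Tin:** brown at (553,328). The brass cup is at (619,282).
- **Block:** knobbed at (466,349). The black brush-like block at (644,172) has no round knob.
- **Stand and others:** the red stop is at (560,243), the right end (-y). The amber jar is at (243,220).

Next I'll check these choices in close crops.

```bash
cat > h.py <<'E'
import numpy as np, cv2
from scipy.spatial.transform import Rotation as R
from workcell import *
def cam(n):
    c=get_calibration(n); f=210/np.tan(np.radians(c["fovy"]/2))
    # rotation convention: rpy
    return c,f,R.from_euler("xyz",c["rotation"]).as_matrix()
def ray(n,u,v):
    c,f,M=cam(n); s=np.array([(u-c["cx"])/f,(v-c["cy"])/f]); t=s.copy()
    for _ in range(20): t=s/(1+c["k1"]*(t@t))
    d=M@np.array([t[0],t[1],1]); return np.array(c["xyz"]),d/np.linalg.norm(d)
def onz(n,u,v,z):
    o,d=ray(n,u,v); return o+d*(z-o[2])/d[2]
def tri(a,b):
    (o1,d1),(o2,d2)=ray("top",*a),ray("side",*b)
    s=np.linalg.lstsq(np.c_[d1,-d2],o2-o1,rcond=None)[0]
    p,q=o1+s[0]*d1,o2+s[1]*d2; return (p+q)/2,np.linalg.norm(p-q)
def proj(n,P):
    c,f,M=cam(n); q=M.T@(np.array(P)-c["xyz"]); t=q[:2]/q[2]; t=t*(1+c["k1"]*(t@t)); return t*f+[c["cx"],c["cy"]]
def marks(n,img):
    h=cv2.cvtColor(img,cv2.COLOR_BGR2HSV); m=cv2.inRange(h,(105,80,70),(125,255,255))
    cs=cv2.findContours(m,cv2.RETR_EXTERNAL,cv2.CHAIN_APPROX_NONE)[0]
    return [tuple(np.round(cv2.fitEllipse(cv2.convexHull(c))[0],2)) for c in cs if cv2.contourArea(c)>150]
def tiles(out,specs,h=20,k=5):
    rows=[]
    for row in specs:
        rows.append(np.hstack([cv2.resize(im[v-h:v+h,u-h:u+h],None,fx=k,fy=k,interpolation=cv2.INTER_CUBIC) for im,u,v in row]))
    cv2.imwrite(out,np.vstack(rows))
E
python3 - <<'E'
from h import *
t=cv2.imread("pics/top0_raw.png"); s=cv2.imread("pics/side0_raw.png")
tiles("pics/t1.png",[[(t,183,211),(t,395,234),(t,333,249),(t,276,238)],[(s,246,168),(s,284,287),(s,251,250),(s,245,210)]])
a=sorted(marks("top",t));b=sorted(marks("side",s)); print(a,b)
for p in a: print(p,onz("top",*p,.012))
for p in b: print(p,onz("side",*p,.012))
if len(a)>=4:
  for p,q in zip(a[-4:],b[-4:]): print(tri(p,q))
E
```

```text
[(np.float64(132.23), np.float64(255.56)), (np.float64(269.84), np.float64(190.98)), (np.float64(305.28), np.float64(186.21)), (np.float64(340.55), np.float64(181.48)), (np.float64(375.6), np.float64(176.78))] [(np.float64(283.57), np.float64(208.19)), (np.float64(298.26), np.float64(226.38)), (np.float64(314.53), np.float64(246.39)), (np.float64(332.46), np.float64(268.41))]
(np.float64(132.23), np.float64(255.56)) [0.40941226 0.30132609 0.012     ]
(np.float64(269.84), np.float64(190.98)) [ 0.56833078 -0.04135061  0.012     ]
(np.float64(305.28), np.float64(186.21)) [ 0.57959072 -0.12877187  0.012     ]
(np.float64(340.55), np.float64(181.48)) [ 0.5908389  -0.21589089  0.012     ]
(np.float64(375.6), np.float64(176.78)) [ 0.60215013 -0.30296037  0.012     ]
(np.float64(283.57), np.float64(208.19)) [ 0.56778054 -0.04422852  0.012     ]
(np.float64(298.26), np.float64(226.38)) [ 0.57877341 -0.13120366  0.012     ]
(np.float64(314.53), np.float64(246.39)) [ 0.59005232 -0.2183224   0.012     ]
(np.float64(332.46), np.float64(268.41)) [ 0.60136978 -0.30524051  0.012     ]
(array([ 0.56881967, -0.0412589 ,  0.00943022]), np.float64(0.0002387035131491189))
(array([ 0.57989409, -0.12880955,  0.00970263]), np.float64(0.00010412930523821424))
(array([ 0.5912044 , -0.21610435,  0.00963616]), np.float64(4.159428628542816e-05))
(array([ 0.60252356, -0.30332749,  0.00970337]), np.float64(4.595469999536495e-05))
```

View pics/t1.png

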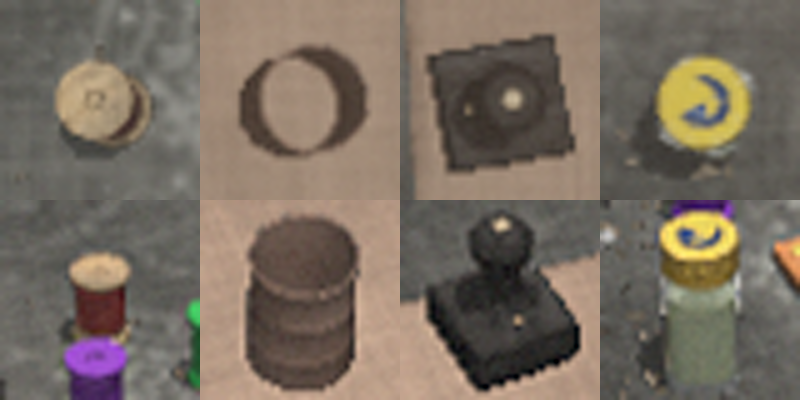

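The close crops confirm the choices: red-thread spool, brown tin, black knob block and yellow-capped jar. Next I triangulate the top centres.

```bash
python3 - <<'E'
from h import *
P={"spool":((181.4,210.8),(245.4,161.6),.05),"tin":((396.8,233.9),(284.2,277.8),.07),"jar":((276.2,238.),(244.6,196.2),.096)}
np.set_printoptions(precision=4,suppress=True)
for k,(a,b,z) in P.items(): print(k,*tri(a,b),onz("top",*a,z),onz("side",*b,z))
print("block",onz("top",332.95,249.2,.03), "knobtop",tri((333.6,248.2),(250.8,231.5)))
c=[onz("top",313+x/5-.4,229+y/5-.4,.03) for x,y in((28,55),(153,37),(176,150),(50,171))]; print(c)
for n,p in (("purple",(306,313)),("green",(293,264))): print(n,onz("top",p[0]/1.4,p[1]/1.4,.05))
print("cup",onz("top",619/1.4,282/1.4,.048))
print("gripper top px",proj("top",observe()["position"]),proj("side",observe()["position"]))
E
```

```text
spool [0.5173 0.1703 0.0475] 0.0012380260478707084 [0.5165 0.1699 0.05  ] [0.5169 0.1666 0.05  ]
tin [ 0.458  -0.3412  0.0654] 0.001366707384269514 [ 0.4571 -0.34    0.07  ] [ 0.4571 -0.3452  0.07  ]
jar [ 0.4485 -0.0598  0.0953] 0.001019449423716638 [ 0.448  -0.0597  0.096 ] [ 0.4488 -0.0608  0.096 ]
block [ 0.4238 -0.1934  0.03  ] knobtop (array([ 0.4253, -0.1908,  0.0873]), np.float64(0.0017151111984428926))
[array([ 0.447 , -0.1583,  0.03  ]), array([ 0.4553, -0.2185,  0.03  ]), array([ 0.4011, -0.2288,  0.03  ]), array([ 0.3915, -0.1683,  0.03  ])]
purple [0.4853 0.0794 0.05  ]
green [0.5698 0.1027 0.05  ]
cup [ 0.5355 -0.4569  0.048 ]
gripper top px [537.8414 362.1996] [171.6153 368.6066]
```

```bash
cat > d.py <<'E'
import sys; from h import *
# args: x y z yaw(deg) from measured pose
o=observe(); x,y,z,yw=map(float,sys.argv[1:5])
M=R.from_euler("xyz",o["tool_rot"]); T=R.from_euler("xyz",[np.pi,0,np.radians(yw)])
print(np.round(M.inv().apply(np.array([x,y,z])-o["position"])/.5,4),np.round((M.inv()*T).as_rotvec()/np.radians(120),4),np.round(o["clock"],2),o["position"].round(4),np.degrees(o["tool_rot"]).round(2),o["grip_width"].round(4))
E
python3 d.py .4575 -.3425 .14 97.4
```

```text
Traceback (most recent call last):
  File "d.py", line 5, in <module>
    print(np.round(M.inv().apply(np.array([x,y,z])-o["position"])/.5,4),np.round((M.inv()*T).as_rotvec()/np.radians(120),4),np.round(o["clock"],2),o["position"].round(4),np.degrees(o["tool_rot"]).round(2),o["grip_width"].round(4))
                                                                                                                                                                                                             ^^^^^^^^^^^^^^^^^^^^^
AttributeError: 'float' object has no attribute 'round'
```

```bash
sed -i 's/o\["grip_width"\].round(4)/round(o["grip_width"],4)/' d.py; python3 d.py .4575 -.3425 .14 97.4
```

```text
[ 0.6756 -0.3273  0.1819] [-4.000e-04 -3.000e-04 -6.705e-01] 0.1 [ 0.1821 -0.5976  0.2308] [-179.94    0.     16.94] 0.0856
```

Call:
play_rows:
  deltas:
    - [0.6756,-0.3273,0.1819,0,0,-0.6705,0]
    - [0.6756,-0.3273,0.1819,0,0,-0.6705,0]
    - [0.6756,-0.3273,0.1819,0,0,-0.6705,0]
    - [0.6756,-0.3273,0.1819,0,0,-0.6705,0]
    - [0.6756,-0.3273,0.1819,0,0,-0.6705,0]
    - [0.6756,-0.3273,0.1819,0,0,-0.6705,0]
    - [0.6756,-0.3273,0.1819,0,0,-0.6705,0]
    - [0.6756,-0.3273,0.1819,0,0,-0.6705,0]
    - [0.6756,-0.3273,0.1819,0,0,-0.6705,0]
    - [0.6756,-0.3273,0.1819,0,0,-0.6705,0]
  newtons: 30

```text
clock: 1.1
position: [0.4582, -0.3416, 0.1397]
tool_rot: [-3.141, -0.001, 1.708]
force: [0.1, -0.7, 0.6]
grip_width: 0.0854
finger_force: 0.0
```

```bash
python3 d.py .4575 -.3425 .14 97.4; python3 - <<'E'
from h import *
t=grab_frame("top")[:,:,::-1];s=grab_frame("side")[:,:,::-1]
p=observe()["position"]; print(proj("top",p),proj("side",p))
tiles("pics/t2.png",[[(t,396,234),(s,284,275)]],h=40,k=5)
E
```

```text
[-0.0016 -0.0017 -0.0006] [-0.0002 -0.0005  0.004 ] 1.1 [ 0.4582 -0.3416  0.1397] [-1.7997e+02 -6.0000e-02  9.7880e+01] 0.0854
[404.33030918 231.81627336] [284.87433357 254.92752983]
```

View pics/t2.png

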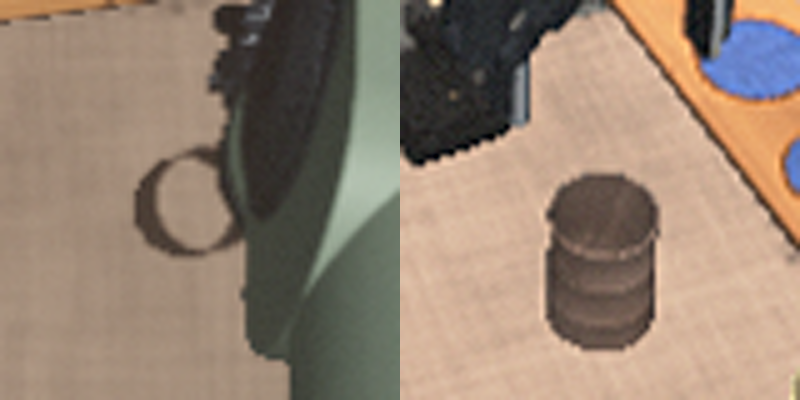

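The tin is untouched and the fingers straddle it along world x. I descend and grip.

Call:
play_rows:
  deltas:
    - [0,0,0.1,0,0,0.004,0]
    - [-0.0016,-0.0017,0.18,0,0,0.004,0]
    - [-0.0016,-0.0017,0.236,0,0,0.004,0]
    - [-0.0016,-0.0017,0.236,0,0,0.004,0]
    - [-0.0016,-0.0017,0.236,0,0,0.004,1]
    - [-0.0016,-0.0017,0.236,0,0,0.004,1]
    - [-0.0016,-0.0017,0.236,0,0,0.004,1]
    - [-0.0016,-0.0017,0.236,0,0,0.004,1]
    - [-0.0016,-0.0017,0.236,0,0,0.004,1]
    - [-0.0016,-0.0017,0.236,0,0,0.004,1]
  newtons: 30

```text
clock: 2.2
position: [0.4577, -0.3444, 0.0242]
tool_rot: [3.14, 0.002, 1.691]
force: [-0.4, 1.3, 7.8]
grip_width: 0.0508
finger_force: 29.8
```

```bash
python3 d.py .4575 -.3425 .18 97.4; python3 d.py .5905 -.2171 .18 97.4;python3 d.py .5905 -.2171 .035 97.4
```

```text
[ 0.0033  0.0007 -0.3116] [ 0.0009  0.0009 -0.0042] 2.2 [ 0.4577 -0.3444  0.0242] [1.7989e+02 1.1000e-01 9.6890e+01] 0.0508
[ 0.2204  0.2948 -0.3115] [ 0.0009  0.0009 -0.0042] 2.2 [ 0.4577 -0.3444  0.0242] [1.7989e+02 1.1000e-01 9.6890e+01] 0.0508
[ 0.2209  0.2943 -0.0215] [ 0.0009  0.0009 -0.0042] 2.2 [ 0.4577 -0.3444  0.0242] [1.7989e+02 1.1000e-01 9.6890e+01] 0.0508
```

Call:
play_rows:
  deltas:
    - [0,0,-0.05,0,0,0,1]
    - [0,0,-0.15,0,0,0,1]
    - [0,0,-0.23,0,0,0,1]
    - [0.05,0.06,-0.27,0,0,-0.004,1]
    - [0.1,0.12,-0.27,0,0,-0.004,1]
    - [0.15,0.19,-0.27,0,0,-0.004,1]
    - [0.2,0.26,-0.27,0,0,-0.004,1]
    - [0.2195,0.2955,-0.27,0,0,-0.004,1]
    - [0.2195,0.2955,-0.27,0,0,-0.004,1]
    - [0.2195,0.2955,-0.27,0,0,-0.004,1]

```text
clock: 3.2
position: [0.5903, -0.2171, 0.1582]
tool_rot: [3.141, 0.001, 1.7]
force: [-0.1, -0.8, -0.8]
grip_width: 0.0507
finger_force: 31.8
```

```bash
python3 d.py .5905 -.2171 .036 97.4; python3 - <<'E'
from h import *
s=grab_frame("side")[:,:,::-1];t=grab_frame("top")[:,:,::-1]
tiles("pics/t3.png",[[(t,341,182),(s,314,225)]],h=40,k=5)
E
python3 d.py .5905 -.2171 .036 97.4
```

```text
[2.000e-04 3.000e-04 2.444e-01] [0.0003 0.0003 0.0001] 3.2 [ 0.5903 -0.2171  0.1582] [1.7996e+02 4.0000e-02 9.7410e+01] 0.0507
[0.0021 0.0019 0.2439] [ 0.0001  0.0004 -0.0007] 3.3 [ 0.5896 -0.2182  0.158 ] [1.7999e+02 5.0000e-02 9.7320e+01] 0.0511
```

View pics/t3.png

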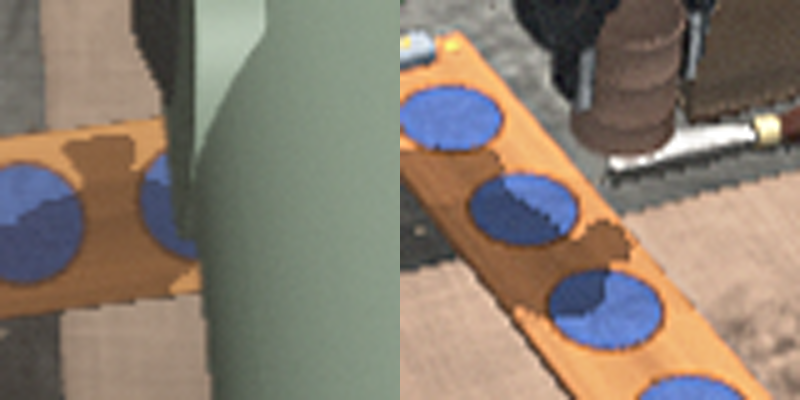

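Call:
play_rows:
  deltas:
    - [0.001,0.001,0.09,0,0,0,1]
    - [0.001,0.001,0.17,0,0,0,1]
    - [0.001,0.001,0.225,0,0,0,1]
    - [0.001,0.001,0.238,0,0,0,1]
    - [0.001,0.001,0.244,0,0,0,1]
    - [0.001,0.001,0.245,0,0,0,1]
    - [0.001,0.001,0.245,0,0,0,1]

```text
clock: 4.0
position: [0.591, -0.2173, 0.0362]
tool_rot: [3.14, 0.001, 1.699]
force: [0.6, 0.2, -0.6]
grip_width: 0.0508
finger_force: 31.4
```

Call:
play_rows:
  deltas:
    - [0,0,0,0,0,0,0]
    - [0,0,0,0,0,0,0]
    - [0,0,0,0,0,0,0]
    - [0,0,0,0,0,0,0]
    - [0,0,-0.05,0,0,0,0]
    - [0,0,-0.13,0,0,0,0]
    - [0,0,-0.21,0,0,0,0]
    - [0,0,-0.29,0,0,0,0]
    - [0,0,-0.29,0,0,0,0]

```text
clock: 4.9
position: [0.593, -0.2169, 0.1852]
tool_rot: [3.135, 0.003, 1.7]
force: [0.5, -0.3, -0.8]
grip_width: 0.0853
finger_force: 0.0
```

```bash
python3 d.py .4245 -.193 .18 97.6;python3 d.py .4245 -.193 .18 97.6
```

```text
[ 0.0908 -0.328   0.0079] [ 0.0032  0.0015 -0.0018] 4.9 [ 0.593  -0.2169  0.1852] [179.62   0.18  97.39] 0.0853
[ 0.0908 -0.328   0.0079] [ 0.0032  0.0015 -0.0018] 4.9 [ 0.593  -0.2169  0.1852] [179.62   0.18  97.39] 0.0853
```

Call:
play_rows:
  deltas:
    - [0.027,-0.1,0,0,0,0,0]
    - [0.055,-0.2,0.02,0,0,0,0]
    - [0.083,-0.3,0.05,0,0,-0.001,0]
    - [0.0902,-0.3248,0.06,0,0,-0.001,0]
    - [0.0902,-0.3248,0.06,0,0,-0.001,0]
    - [0.0902,-0.3248,0.06,0,0,-0.001,0]
    - [0.0902,-0.3248,0.06,0,0,-0.001,0]
    - [0.0902,-0.3248,0.06,0,0,-0.001,0]

```text
clock: 5.7
position: [0.4248, -0.1926, 0.1499]
tool_rot: [3.141, -0.0, 1.703]
force: [0.1, 0.2, 0.2]
grip_width: 0.0854
finger_force: 0.0
```

```bash
python3 d.py .4243 -.1932 .043 97.5; python3 - <<'E'
from h import *
t=grab_frame("top")[:,:,::-1];s=grab_frame("side")[:,:,::-1]
tiles("pics/t4.png",[[(t,333,215),(s,270,245)]],h=50,k=4)
E
python3 d.py .4243 -.1932 .043 97.5
```

```text
[-0.0011 -0.0012  0.2138] [ 0.0003 -0.      0.0004] 5.7 [ 0.4248 -0.1926  0.1499] [ 1.7996e+02 -1.0000e-02  9.7550e+01] 0.0854
[-0.0012 -0.0004  0.2136] [ 0.0001 -0.0001  0.0004] 5.8 [ 0.4244 -0.1926  0.1498] [ 1.7998e+02 -1.0000e-02  9.7540e+01] 0.0853
```

View pics/t4.png

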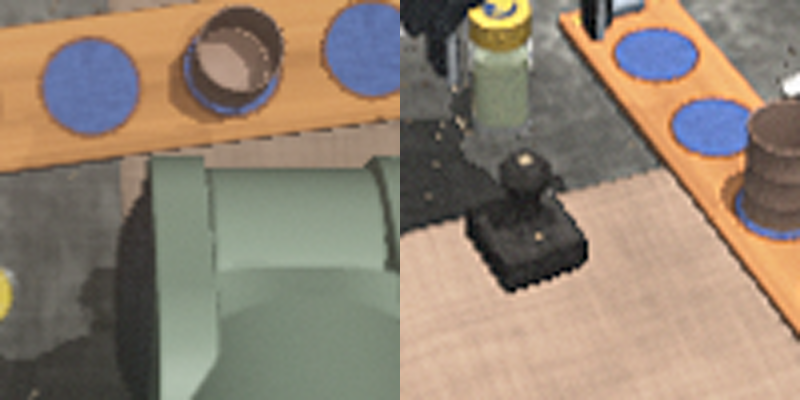

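The tin stands upright on mark 3. I descend on the knob.

Call:
play_rows:
  deltas:
    - [0,0,0.08,0,0,0,0]
    - [-0.001,-0.001,0.16,0,0,0,0]
    - [-0.001,-0.001,0.214,0,0,0,0]
    - [-0.001,-0.001,0.214,0,0,0,0]
    - [-0.001,-0.001,0.214,0,0,0,1]
    - [-0.001,-0.001,0.214,0,0,0,1]
    - [-0.001,-0.001,0.214,0,0,0,1]
    - [-0.001,-0.001,0.214,0,0,0,1]
    - [-0.001,-0.001,0.214,0,0,0,1]
    - [-0.001,-0.001,0.214,0,0,0,1]
  newtons: 40

```text
clock: 6.8
position: [0.4241, -0.1936, 0.0442]
tool_rot: [3.14, 0.001, 1.702]
force: [-3.3, 1.2, 20.3]
grip_width: 0.0348
finger_force: 38.5
```

```bash
python3 d.py .579 -.130 .18 97.4
```

```text
[ 0.0853  0.3243 -0.2711] [0.0008 0.0007 0.0009] 6.8 [ 0.4241 -0.1936  0.0442] [1.7991e+02 8.0000e-02 9.7510e+01] 0.0348
```

Call:
play_rows:
  deltas:
    - [0,0,-0.05,0,0,0,1]
    - [0,0,-0.13,0,0,0,1]
    - [0.02,0.06,-0.2,0,0,0,1]
    - [0.04,0.14,-0.24,0,0,0.001,1]
    - [0.06,0.22,-0.24,0,0,0.001,1]
    - [0.08,0.29,-0.24,0,0,0.001,1]
    - [0.0853,0.324,-0.24,0,0,0.001,1]
    - [0.0853,0.324,-0.24,0,0,0.001,1]
    - [0.0853,0.324,-0.24,0,0,0.001,1]
    - [0.0853,0.324,-0.24,0,0,0.001,1]

```text
clock: 7.8
position: [0.5776, -0.1304, 0.1631]
tool_rot: [-3.141, 0.0, 1.699]
force: [-0.9, -1.1, -1.0]
grip_width: 0.0348
finger_force: 41.3
```

```bash
python3 d.py .579 -.130 .056 97.4;  python3 - <<'E'
from h import *
t=grab_frame("top")[:,:,::-1];s=grab_frame("side")[:,:,::-1]
tiles("pics/t5.png",[[(t,320,190),(s,290,205)]],h=40,k=5)
E
python3 d.py .579 -.130 .056 97.4
```

```text
[0.0006 0.003  0.2142] [-0.0002  0.0002 -0.0004] 7.8 [ 0.5776 -0.1304  0.1631] [-1.7998e+02  2.0000e-02  9.7360e+01] 0.0348
[0.0006 0.0025 0.2143] [-0.      0.0002 -0.0004] 7.9 [ 0.5778 -0.1304  0.1632] [-1.7999e+02  2.0000e-02  9.7350e+01] 0.035
```

View pics/t5.png

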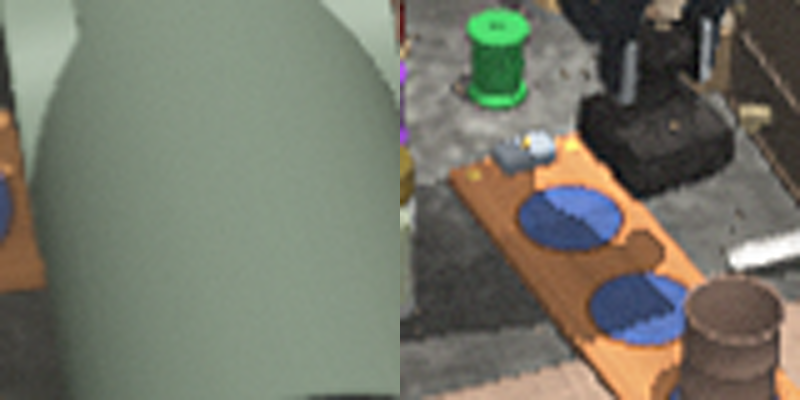

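The block is held level above mark 2. I lower it.

Call:
play_rows:
  deltas:
    - [0.0005,0.0025,0.08,0,0,0,1]
    - [0.0005,0.0025,0.15,0,0,0,1]
    - [0.0005,0.0025,0.195,0,0,0,1]
    - [0.0005,0.0025,0.206,0,0,0,1]
    - [0.0005,0.0025,0.211,0,0,0,1]
    - [0.0005,0.0025,0.215,0,0,0,1]
    - [0.0005,0.0025,0.215,0,0,0,1]
    - [0.0005,0.0025,0.215,0,0,0,1]

```text
clock: 8.7
position: [0.5802, -0.1295, 0.0564]
tool_rot: [3.14, 0.001, 1.7]
force: [-1.4, -0.0, 5.4]
grip_width: 0.0346
finger_force: 42.0
```

Call:
play_rows:
  deltas:
    - [0,0,0,0,0,0,0.3]
    - [0,0,0,0,0,0,0]
    - [0,0,0,0,0,0,0]
    - [0,0,0,0,0,0,0]
    - [0,0,-0.05,0,0,0,0]
    - [0,0,-0.13,0,0,0,0]
    - [0,0,-0.21,0,0,0,0]
    - [0,0,-0.26,0,0,0,0]
    - [0,0,-0.26,0,0,0,0]
    - [0,0,-0.26,0,0,0,0]

```text
clock: 9.7
position: [0.5797, -0.1295, 0.1855]
tool_rot: [3.141, 0.0, 1.7]
force: [0.7, -0.2, -0.1]
grip_width: 0.0854
finger_force: 0.0
```

```bash
python3 d.py .517 .1686 .15 97.4
```

```text
[ 0.6073 -0.0477  0.0708] [ 0.0003  0.0002 -0.0001] 9.7 [ 0.5797 -0.1295  0.1855] [1.7997e+02 2.0000e-02 9.7390e+01] 0.0854
```

Call:
play_rows:
  deltas:
    - [0.1,-0.008,0,0,0,0,0]
    - [0.2,-0.016,0,0,0,0,0]
    - [0.3,-0.024,0,0,0,0,0]
    - [0.4,-0.032,0.02,0,0,0,0]
    - [0.5,-0.04,0.05,0,0,0,0]
    - [0.6073,-0.0477,0.07,0,0,0,0]
    - [0.6073,-0.0477,0.07,0,0,0,0]
    - [0.6073,-0.0477,0.07,0,0,0,0]
    - [0.6073,-0.0477,0.07,0,0,0,0]
    - [0.6073,-0.0477,0.07,0,0,0,0]

```text
clock: 10.7
position: [0.5174, 0.1669, 0.1502]
tool_rot: [-3.141, 0.001, 1.698]
force: [-0.5, -0.1, 0.1]
grip_width: 0.0853
finger_force: 0.0
```

```bash
python3 d.py .517 .1686 .011 97.4; python3 - <<'E'
from h import *
t=grab_frame("top")[:,:,::-1];s=grab_frame("side")[:,:,::-1]
tiles("pics/t6.png",[[(t,320,190),(s,270,200)]],h=50,k=4)
p=observe()["position"]; print(proj("side",p))
E
python3 d.py .517 .1686 .011 97.4
```

```text
[ 3.600e-03 -2.000e-04  2.784e-01] [-0.0001  0.0003 -0.0011] 10.7 [0.5174 0.1669 0.1502] [-1.7999e+02  4.0000e-02  9.7270e+01] 0.0853
[244.62883894 133.2486748 ]
[ 0.0028 -0.0003  0.2788] [ 0.      0.0002 -0.001 ] 10.8 [0.5173 0.1673 0.1504] [1.800e+02 2.000e-02 9.728e+01] 0.0854
```

View pics/t6.png

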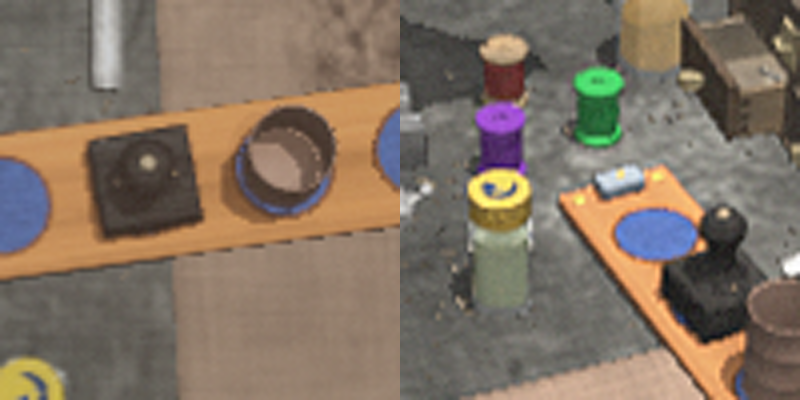

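Block and tin both stand well. I take the spool.

Call:
play_rows:
  deltas:
    - [0,0,0.08,0,0,0,0]
    - [0.003,0,0.17,0,0,-0.001,0]
    - [0.003,0,0.25,0,0,-0.001,0]
    - [0.003,0,0.275,0,0,-0.001,0]
    - [0.003,0,0.275,0,0,-0.001,1]
    - [0.003,0,0.275,0,0,-0.001,1]
    - [0.003,0,0.275,0,0,-0.001,1]
    - [0.003,0,0.275,0,0,-0.001,1]
    - [0.003,0,0.275,0,0,-0.001,1]
    - [0.003,0,0.275,0,0,-0.001,1]
  newtons: 25

```text
clock: 11.8
position: [0.5178, 0.1704, 0.0147]
tool_rot: [3.139, -0.0, 1.702]
force: [-0.8, 0.1, 12.3]
grip_width: 0.0369
finger_force: 23.8
```

```bash
python3 d.py .6018 -.3041 .18 97.4
```

```text
[-0.9628  0.0435 -0.3308] [ 0.0013 -0.0001  0.0009] 11.8 [0.5178 0.1704 0.0147] [ 1.7984e+02 -2.0000e-02  9.7500e+01] 0.0369
```

Call:
play_rows:
  deltas:
    - [0,0,-0.06,0,0,0,1]
    - [0,0,-0.15,0,0,0,1]
    - [0,0,-0.25,0,0,0,1]
    - [-0.08,0.004,-0.31,0,0,0.001,1]
    - [-0.18,0.008,-0.33,0,0,0.001,1]
    - [-0.28,0.012,-0.33,0,0,0.001,1]
    - [-0.38,0.016,-0.33,0,0,0.001,1]
    - [-0.48,0.021,-0.33,0,0,0.001,1]
    - [-0.58,0.026,-0.33,0,0,0.001,1]
    - [-0.66,0.03,-0.33,0,0,0.001,1]

```text
clock: 12.8
position: [0.5748, -0.1583, 0.1792]
tool_rot: [3.14, 0.001, 1.698]
force: [1.0, 0.7, -0.0]
grip_width: 0.0372
finger_force: 25.8
```

Call:
play_rows:
  deltas:
    - [-0.1,0.005,0,0,0,0,1]
    - [-0.2,0.009,0,0,0,0,1]
    - [-0.28,0.0125,0,0,0,0,1]
    - [-0.301,0.0135,0.02,0,0,0,1]
    - [-0.301,0.0135,0.06,0,0,0,1]
    - [-0.301,0.0135,0.06,0,0,0,1]
    - [-0.301,0.0135,0.06,0,0,0,1]
    - [-0.301,0.0135,0.06,0,0,0,1]

```text
clock: 13.6
position: [0.6014, -0.3029, 0.1493]
tool_rot: [3.14, 0.001, 1.701]
force: [-0.0, -0.7, 0.5]
grip_width: 0.037
finger_force: 25.8
```

```bash
python3 d.py .6018 -.3041 .0265 97.4; python3 - <<'E'
from h import *
t=grab_frame("top")[:,:,::-1];s=grab_frame("side")[:,:,::-1]
tiles("pics/t7.png",[[(t,370,190),(s,325,235)]],h=50,k=4)
E
python3 d.py .6018 -.3041 .0265 97.4
```

```text
[-2.400e-03  1.000e-04  2.456e-01] [0.0006 0.0003 0.0004] 13.6 [ 0.6014 -0.3029  0.1493] [1.7992e+02 4.0000e-02 9.7450e+01] 0.037
[-0.002   0.0004  0.2451] [0.0006 0.0004 0.0003] 13.7 [ 0.6013 -0.3031  0.149 ] [1.7993e+02 4.0000e-02 9.7440e+01] 0.0372
```

View pics/t7.png

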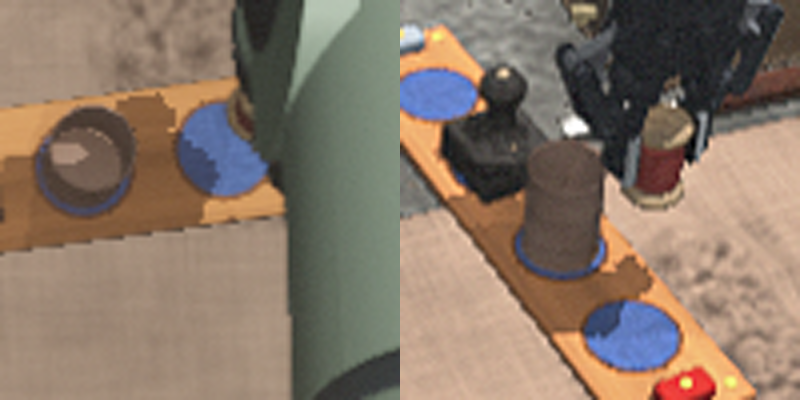

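The spool seems tilted in the grip, so I take a closer crop and fit the tilt.

```bash
python3 - <<'E'
from h import *
s=grab_frame("side")[:,:,::-1]
tiles("pics/t8.png",[[(s,338,222)]],h=24,k=12)
from scipy.optimize import least_squares
o=observe(); p=o["position"]; M=R.from_euler("xyz",o["tool_rot"]).as_matrix()
top=np.array([341.6,216.1]); bot=np.array([338.4,232.1])
def pts(q):
    a,dz,dx,dy=q; ax=np.sin(a)*M[:,0]+np.cos(a)*np.array([0,0,1]); c=p+[0,0,dz]+dx*M[:,0]+dy*M[:,1]
    return c+.025*ax,c-.025*ax
f=lambda q: np.r_[proj("side",pts(q)[0])-top,proj("side",pts(q)[1])-bot,(q[2])/.002,q[3]/.001]
r=least_squares(f,[0,.02,0,0]); print(np.degrees(r.x[0]),r.x,r.fun)
for a in (-20,-10,0,10,20):
    A,B=pts([np.radians(a),.02,0,0]); print(a,proj("side",A),proj("side",B))
E
```

```text
-3.3180961804446656 [-0.0579117   0.00886813 -0.00227659  0.00072375] [-1.1399359  -0.03553875 -0.91974629 -0.25756068 -1.13829489  0.72375252]
-20 [341.83717637 214.08142803] [335.57642955 225.43899745]
-10 [340.8545951  212.60321458] [336.51145791 226.88798884]
0 [339.80840247 211.35630517] [337.51453695 228.13365561]
10 [338.73237055 210.37852825] [338.55709328 229.13831126]
20 [337.66069091 209.69821684] [339.60896901 229.87037397]
```

View pics/t8.png

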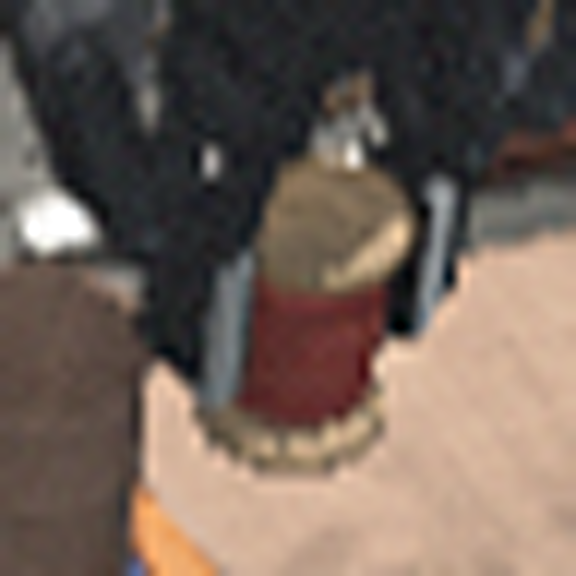

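The slope of the flange and thread edges (about 0.13–0.17) matches the 0.137 predicted for an upright spool, so any tilt is no more than 3°. It will level on contact, so I place it.

Call:
play_rows:
  deltas:
    - [-0.002,0,0.08,0,0,0,1]
    - [-0.002,0,0.16,0,0,0,1]
    - [-0.002,0,0.22,0,0,0,1]
    - [-0.002,0,0.234,0,0,0,1]
    - [-0.002,0,0.24,0,0,0,1]
    - [-0.002,0,0.245,0,0,0,1]
    - [-0.002,0,0.247,0,0,0,1]
    - [-0.002,0,0.247,0,0,0,1]

```text
clock: 14.55
position: [0.602, -0.3047, 0.0267]
tool_rot: [3.139, 0.002, 1.7]
force: [-1.9, 1.5, 7.6]
grip_width: 0.0367
finger_force: 26.5
```

```bash
python3 - <<'E'
from h import *
s=grab_frame("side")[:,:,::-1]
tiles("pics/t9.png",[[(s,332,262)]],h=24,k=10)
print(observe()["force"],observe()["position"])
E
```

```text
[-1.50738934  1.13406398  7.6461625 ] [ 0.60201526 -0.30470921  0.0267474 ]
```

View pics/t9.png

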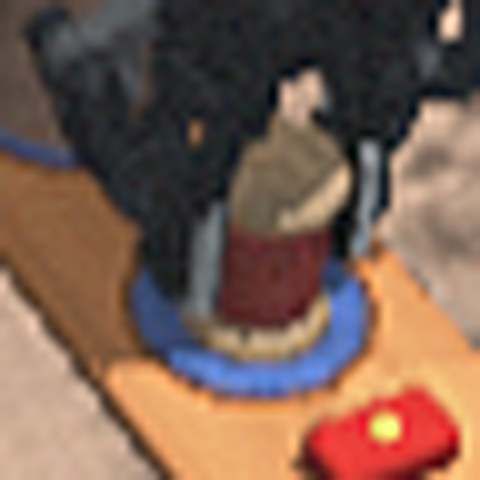

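The spool is in contact (7.6 N) and looks upright and centred on the mark. I release it.

Call:
play_rows:
  deltas:
    - [0,0,-0.001,0,0,0,0.4]
    - [0,0,-0.001,0,0,0,0]
    - [0,0,-0.001,0,0,0,0]
    - [0,0,-0.001,0,0,0,0]
    - [0,0,-0.06,0,0,0,0]
    - [0,0,-0.15,0,0,0,0]
    - [0,0,-0.24,0,0,0,0]
    - [0,0,-0.32,0,0,0,0]
    - [0,0,-0.32,0,0,0,0]
    - [0,0,-0.32,0,0,0,0]

```text
clock: 15.6
position: [0.6012, -0.3046, 0.1851]
tool_rot: [3.14, 0.001, 1.7]
force: [-0.4, 0.8, -2.4]
grip_width: 0.0851
finger_force: 0.0
```

```bash
python3 d.py .4485 -.0603 .18 97.4
```

```text
[ 0.5238 -0.24    0.0094] [ 0.0005  0.0005 -0.0001] 15.6 [ 0.6012 -0.3046  0.1851] [1.7994e+02 6.0000e-02 9.7390e+01] 0.0851
```

Call:
play_rows:
  deltas:
    - [0.09,-0.04,0,0,0,0,0]
    - [0.18,-0.08,0,0,0,0,0]
    - [0.27,-0.12,0,0,0,0,0]
    - [0.36,-0.165,0,0,0,0,0]
    - [0.45,-0.205,0,0,0,0,0]
    - [0.5238,-0.24,0.01,0,0,0,0]
    - [0.5238,-0.24,0.01,0,0,0,0]
    - [0.5238,-0.24,0.01,0,0,0,0]
    - [0.5238,-0.24,0.01,0,0,0,0]
    - [0.5238,-0.24,0.01,0,0,0,0]

```text
clock: 16.6
position: [0.4485, -0.0608, 0.1789]
tool_rot: [-3.141, -0.0, 1.699]
force: [-0.6, 0.6, -0.2]
grip_width: 0.0852
finger_force: 0.0
```

```bash
python3 d.py .4485 -.0603 .065 97.4; python3 - <<'E'
from h import *
t=grab_frame("top")[:,:,::-1];s=grab_frame("side")[:,:,::-1]
tiles("pics/t10.png",[[(t,340,185),(s,300,225)]],h=50,k=4)
E
python3 d.py .4485 -.0603 .065 97.4
```

```text
[0.001  0.0003 0.2279] [-0.0003 -0.0002 -0.0006] 16.6 [ 0.4485 -0.0608  0.1789] [-1.7997e+02 -2.0000e-02  9.7330e+01] 0.0852
[0.0006 0.0004 0.2281] [-0.0002 -0.0002 -0.0005] 16.7 [ 0.4484 -0.0606  0.1791] [-1.7998e+02 -2.0000e-02  9.7340e+01] 0.0852
```

View pics/t10.png

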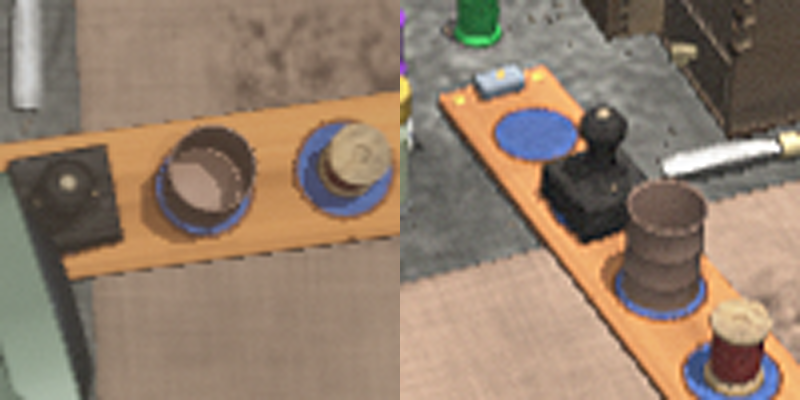

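The spool, tin and block all stand upright on their marks. Now the jar, by its cap.

Call:
play_rows:
  deltas:
    - [0,0,0.08,0,0,0,0]
    - [0.0005,0,0.16,0,0,0,0]
    - [0.0005,0,0.215,0,0,0,0]
    - [0.0005,0,0.228,0,0,0,0]
    - [0.0005,0,0.228,0,0,0,1]
    - [0.0005,0,0.228,0,0,0,1]
    - [0.0005,0,0.228,0,0,0,1]
    - [0.0005,0,0.228,0,0,0,1]
    - [0.0005,0,0.228,0,0,0,1]
    - [0.0005,0,0.228,0,0,0,1]
  newtons: 40

```text
clock: 17.7
position: [0.4489, -0.0601, 0.0667]
tool_rot: [3.14, 0.001, 1.7]
force: [-1.1, 0.6, 11.9]
grip_width: 0.0413
finger_force: 38.7
```

```bash
python3 d.py .568 -.0428 .19 97.4
```

```text
[ 0.0036  0.2411 -0.246 ] [ 0.001   0.0005 -0.0002] 17.7 [ 0.4489 -0.0601  0.0667] [1.7988e+02 5.0000e-02 9.7380e+01] 0.0413
```

Call:
play_rows:
  deltas:
    - [0,0,-0.05,0,0,0,1]
    - [0,0,-0.12,0,0,0,1]
    - [0,0.04,-0.19,0,0,0,1]
    - [0,0.12,-0.2,0,0,0,1]
    - [0.003,0.2,-0.2,0,0,0,1]
    - [0.003,0.241,-0.2,0,0,0,1]
    - [0.003,0.241,-0.2,0,0,0,1]
    - [0.003,0.241,-0.2,0,0,0,1]
    - [0.003,0.241,-0.2,0,0,0,1]

```text
clock: 18.6
position: [0.5668, -0.0431, 0.1658]
tool_rot: [3.142, 0.0, 1.7]
force: [-0.5, -0.0, -1.0]
grip_width: 0.0412
finger_force: 39.9
```

```bash
python3 d.py .568 -.0428 .079 97.4;  python3 - <<'E'
from h import *
t=grab_frame("top")[:,:,::-1];s=grab_frame("side")[:,:,::-1]
tiles("pics/t11.png",[[(t,360,185),(s,285,195)]],h=50,k=4)
E
python3 d.py .568 -.0428 .079 97.4
```

```text
[0.0004 0.0024 0.1737] [ 0.      0.0002 -0.0001] 18.6 [ 0.5668 -0.0431  0.1658] [1.800e+02 2.000e-02 9.739e+01] 0.0412
[0.0005 0.0021 0.1736] [ 0.0001  0.0002 -0.0001] 18.7 [ 0.567  -0.0432  0.1658] [1.7999e+02 2.0000e-02 9.7390e+01] 0.0411
```

View pics/t11.png

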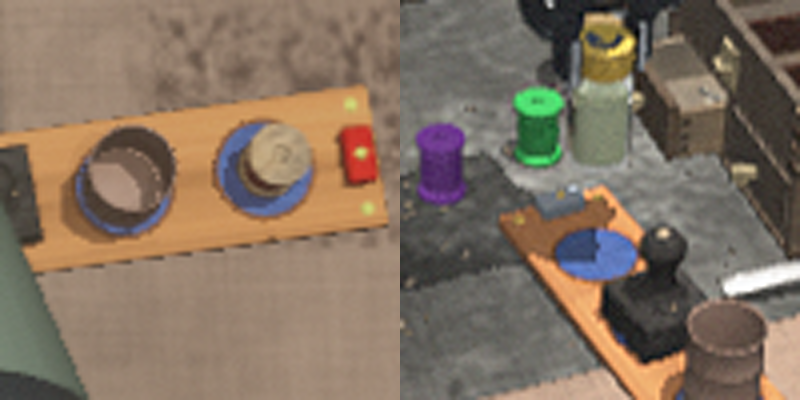

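The jar is upright in the grip above mark 1. I lower it.

Call:
play_rows:
  deltas:
    - [0.0005,0.002,0.07,0,0,0,1]
    - [0.0005,0.002,0.13,0,0,0,1]
    - [0.0005,0.002,0.16,0,0,0,1]
    - [0.0005,0.002,0.168,0,0,0,1]
    - [0.0005,0.002,0.172,0,0,0,1]
    - [0.0005,0.002,0.175,0,0,0,1]
    - [0.0005,0.002,0.175,0,0,0,1]
    - [0.0005,0.002,0.175,0,0,0,1]

```text
clock: 19.5
position: [0.5691, -0.0425, 0.0789]
tool_rot: [3.14, 0.0, 1.7]
force: [-1.1, -0.7, 6.5]
grip_width: 0.0409
finger_force: 40.9
```

Call:
play_rows:
  deltas:
    - [0,0,0,0,0,0,0.4]
    - [0,0,0,0,0,0,0]
    - [0,0,0,0,0,0,0]
    - [0,0,0,0,0,0,0]
    - [0,0,-0.06,0,0,0,0]
    - [0,0,-0.15,0,0,0,0]
    - [0,0,-0.24,0,0,0,0]
    - [0,0,-0.24,0,0,0,0]

```text
clock: 20.3
position: [0.5708, -0.0422, 0.2033]
tool_rot: [3.134, 0.001, 1.7]
force: [0.8, -0.1, -0.5]
grip_width: 0.0855
finger_force: 0.0
```

Call:
play_rows:
  deltas:
    - [0,-0.08,0,0,0,0,0]
    - [-0.08,-0.14,0,0,0,0,0]
    - [-0.18,-0.16,0,0,0,0,0]
    - [-0.28,-0.18,0,0,0,0,0]
    - [-0.38,-0.2,0,0,0,0,0]
    - [-0.48,-0.22,0,0,0,0,0]
    - [-0.58,-0.24,0,0,0,0,0]
    - [-0.68,-0.26,0,0,0,0,0]
    - [-0.78,-0.28,0,0,0,0,0]
    - [-0.8,-0.28,0,0,0,0,0]

```text
clock: 21.3
position: [0.4786, -0.4626, 0.1969]
tool_rot: [-3.14, 0.001, 1.695]
force: [0.1, 0.8, -0.3]
grip_width: 0.0854
finger_force: 0.0
```

```bash
python3 - <<'E'
from h import *
t=grab_frame("top")[:,:,::-1].copy();s=grab_frame("side")[:,:,::-1].copy()
cv2.imwrite("pics/tf.png",t);cv2.imwrite("pics/sf.png",s)
k=5
def draw(n,im,u0,v0,w,h):
    c=cv2.resize(im[v0:v0+h,u0:u0+w],None,fx=k,fy=k,interpolation=cv2.INTER_CUBIC)
    # expected top outlines if centred on marks as this camera sees them
    M={"top":[(.5683,-.0414),(.5796,-.1288),(.5908,-.2159),(.6022,-.303)],"side":[(.5678,-.0442),(.5788,-.1312),(.59,-.2183),(.6014,-.3052)]}[n]
    for (x,y),z,r in zip(M,(.108,.042,.082,.062),(.0205,None,.026,.019)):
        if r: P=[(x+r*np.cos(a),y+r*np.sin(a),z) for a in np.linspace(0,6.283,40)]
        else:
            a=np.radians(7.4); e=np.array([np.cos(a),np.sin(a)]);g=np.array([-e[1],e[0]])
            P=[(*(np.array([x,y])+i*.03*e+j*.031*g),z) for i,j in((1,1),(1,-1),(-1,-1),(-1,1))]
        q=np.array([((proj(n,p)-[u0,v0])+.5)*k for p in P]).astype(np.int32)
        cv2.polylines(c,[q],True,(0,255,0),1)
    return c
a=draw("top",t,250,155,150,55);b=draw("side",s,262,165,90,65)
b=np.hstack([b,np.zeros((b.shape[0],a.shape[1]-b.shape[1],3),np.uint8)])
cv2.imwrite("pics/t12.png",np.vstack([a,b]))
E
```

```text
(no output)
```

View pics/t12.png

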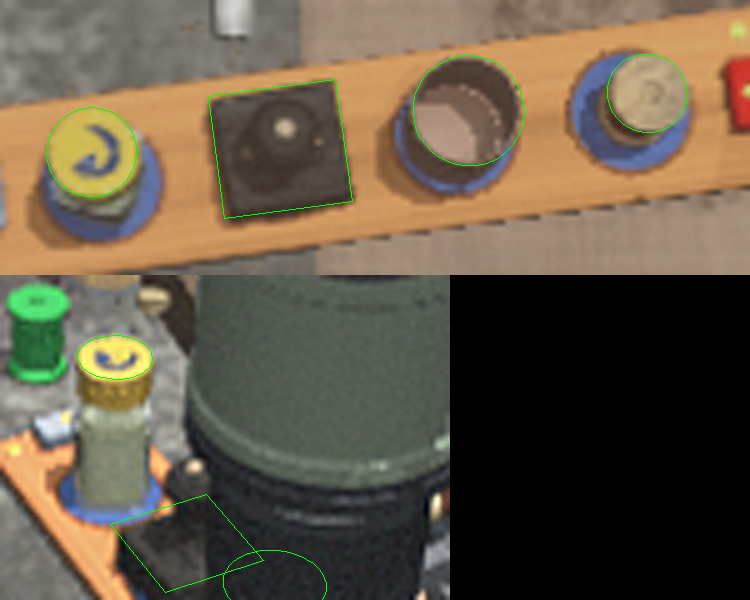

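The top-view outlines of all four match their expected centred positions to within a pixel or two. They stand upright in the right order, the jar at the far end from the red stop. The gripper is clear, so I hand in.

```bash
python3 -c "
from workcell import *
print(job_done())"
```

```text
the job is handed in; nothing more can be done
None
```

The four supplies stand upright and centred on their marks in height order from the red stop (spool, tin, block, jar), with the amber jar and brass cup left alone; the job is handed in, at about 21 s on the robot's clock.

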